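Check and reset the potter's wheel stop

ROBOT

A 6-joint arm with a two-finger parallel gripper is mounted at the origin on the work surface. World frame = base frame: x ahead of the robot, y to its left, z up, the work surface at z = 0. Lengths are in m, angles in rad, forces in N, time in s.
With the tool pointing down it reaches from about 0.3 to 0.775 m from the base axis. Payload 14.6 kg.
Tool frame: the origin (TCP) lies on the centre line of the jaws, within the pads' length; the fingertips stand 25 mm ahead of it and the grasp point (between the pads) lies 6 mm ahead of it; z points along the fingers, x is the direction in which the jaws open and shut, and the axes are right-handed (so a half turn about z gives the same grasp; the last joint's range is limited). The gripper opens to 94 mm and grips with 3 to 60 N. Pads are 16 mm wide; open, the fingers measure 119 mm over their backs; the gripper's body (75 mm by 177 mm) begins 78 mm behind the grasp point.
Start: joints at [1.253, 0.3, 1.521, -0, 1.321, -0.067], TCP at [0.136, 0.533, 0.23] pointing down, gripper open.
Joint ranges: [-3.03, 3.03], [-0.79, 2.21], [0.23, 2.52], [-1.04, 4.18], [0, 3.07], [-2.55, 2.55]. Speed limits (rad/s): [2.22, 2.22, 2.57, 3.14, 3.14, 3.14].

INTERFACE

Orientations are given as a 3x3 rotation matrix whose columns are the frame's x, y, z axes.
In Python, from station import bot gives the robot as it stands.
- The arm moves only by the shell command python3 -m creep 'ROWS' [FORCE]. ROWS is JSON, a list that holds one entry, the list of rows, each a list of 7 numbers: the opening, from 0 (shut) to 1 (fully open), then the shift along the tool's x, y, z in cm, then the turn, a rotation vector about the tool's x, y, z in degrees. A call has 1 to 20 rows; each row is the pose to reach, as a shift and turn from the pose measured when the call began, along the tool's axes at that moment; what a row does not reach only later rows make up. A row lasts 1/10 s, in which the tool goes at most 50 mm and 8.59 degrees, less where a joint would pass 70% of its speed; a pose out of reach is approached as far as the arm can. A call with a gripper value outside its range is refused whole. The fingers move at their own pace and stop on an object; FORCE is the grip in N (left out, the last holds). Time passes only in rows, so rows that repeat a pose let the fingers close. It gives the time, the measured TCP pose, the force and the opening at its end, in the units of the state.
- bot.get_state(): the state, without advancing time (a new reading comes with each control period).
- bot.capture(name): name is "scene" or "top" or "wrist"; returns a dict with "pixels" (384x512x3 uint8, red, green, blue), "range_z" (384x512 float32, m along the optical axis (not along the pixel's ray), 0 where there is no reading), "fx", "fy", "cx", "cy" (pixels), "xyz" and "orientation" of the camera in the world; the wrist camera has in their place "T_tool_cam" (4x4, takes a point from camera to tool coordinates, whose origin is the TCP and whose axes are the tool frame's). Camera axes: x right, y up, looking along -z (the intrinsics and any distortion apply to the point x, -y, -z); pixel columns grow to the right and rows downward; lengths in m; the calibration is good to about 2 mm. A picture is of the moment at which its call begins: read the wrist's pose just before it.
- bot.finish_job(): hands the job in, once; it reports no verdict.
Trained networks look in a picture, given as the dict that the camera call returned (one of the last four; its "shot" number tells which), for a name from the list of things; names that differ only in an ending like _2 or _b are one class to them, and where a whole thing is asked for, a point or a joint stands for the part that bears it (a point fixed in the world has none). Each returns a list of dicts, best first, with "p" (0 to 1); they miss things now and then, are a little off and sometimes report something else, mostly with a low value. They report only what shows in the picture. A call takes as long as a camera call.
- bot.search_frame(picture, thing): "point" ([x, y, z] in m, in world coordinates, good to about 4 mm: the middle of the surface that is visible of it).
The state is a dict: "t": time; "joint_pos": joint angles; "dq": joint speeds; "tau": joint torques, N m; "position": TCP position; "orientation": TCP orientation; "wrist_force": force on the tool from outside, world axes, zero at the start; "ft_torque": the same for the moment, N m; "finger_gap": opening from 0.0 (shut) to 1.0 (fully open).
Only numpy, scipy, OpenCV 4.12 (cv2) and the standard library are available. Lean on these libraries where they do the work, as an engineer would, in place of code of your own. Each camera call takes 0.05 s, during which the arm holds its last target. There are 200 camera calls.

TASK

Check the stop of the potter's wheel and set it ready again: press the mushroom stop fully in with a fingertip until it latches, take the finger right off it so that it is seen to stay in by itself, then push its thumb tab clockwise (seen from above) until the latch lets go and the head springs back up. After that press the small start button fully in and let it go. Leave the pottery and tools on the bench where they stand, and never press the start button while the stop is in.

Things in the scene. Friction and masses are not known exactly. Their poses are not given: they have to be found in the camera images.
- stop_box: fixed grey stop station screwed to the bench, 100 x 100 mm, top face 55 mm above the bench; origin at the centre of its underside, z up; the mushroom stands upright at the middle of its top; the resting thumb tab points along the box's own -x
- stop_head: black mushroom head of the stop, 54 mm diameter, 24 mm high, domed, with one thumb tab sticking out sideways. Origin on the vertical turning axis at the head's underside, 70 mm above the bench when up (15 mm above the box), 59 mm when fully in. Its own -x points along the tab; it turns with the head
- head_top (a point): top centre of the mushroom head, 94 mm above the bench when up: press here, straight down. It sinks 11 mm at most and takes about 6 N on the way in, then meets a hard stop; let go after a full press, it stays latched about 8 mm in
- tab (a point): point in the thumb tab 42 mm from the turning axis, at mid-height of the tab. The tab is a bar 12 mm wide and 16 mm high, its underside level with the head's underside, its end 54 mm from the axis. While the head is latched the tab is about 62 to 78 mm above the bench (7 to 23 mm above the box top) and can be pushed sideways with a fingertip, 1 to 2 N
- stop (a joint): how far the head is in, m: 0 up, 0.011 fully in, about 0.008 when latched; a spring lifts it back to 0 when the latch lets go
- twist (a joint): turn of the head, rad: 0 at rest, grows clockwise seen from above, stops at 0.9; the latch lets go at about 0.45 and a spring turns the head back to 0 when the tab is let go
- start_box: fixed grey start station screwed to the bench, 80 x 80 mm, top face 50 mm above the bench; origin at the centre of its underside, z up; it carries one small round push button
- start_top (a point): top centre of the small black start button, 28 mm diameter, in a low metal housing on the middle of the start station; press straight down, about 5 N, it springs back
- start (a joint): how far the start button is in, m: 0 out, 0.006 fully in
- slip_jar: closed glass jar, 66 mm across, 120 mm tall; loose, leave alone; origin at the middle of its underside
- test_cup: small terracotta cup, 68 mm across, 80 mm tall; loose, leave alone; origin at the middle of its underside
- bowl: white bowl, 150 mm across, 75 mm tall; loose, leave alone; origin at the middle of its underside
- bisque_vase: terracotta vase, 100 mm across, 130 mm tall; loose, leave alone; origin at the middle of its underside
- brush: brush lying on the bench, 150 mm long; loose, leave alone; origin under its middle
- rib: flat wooden shaping rib, 100 x 55 x 8 mm, lying on the bench; loose, leave alone; origin at the middle of its underside
- mug: mug with a handle, 76 mm across, 90 mm tall; loose, leave alone; origin at the middle of its underside

How it is judged:
By the outcome, as a careful person would: the job done as asked, in the order asked, and still so for the second after the job is handed in, with the robot touching nothing.
It also fails if it takes over 48 s, if anything falls off the work surface, if the arm or the gripper's body presses on something with over 40 N, if the wrist force passes 120 N, or if a joint passes its speed limit or range.

## Working session

There is one attempt and no reset: what is moved stays moved. The work goes in short steps, Python scripts to look and compute and a shell command to move; the robot and the scene stay as the last step left them, time stands still between calls to the robot, and variables do not carry over. Pictures are saved under pics/ and viewed, and the job is handed in when it is done.

```bash
mkdir -p pics; cat > h.py <<'E'
import numpy as np,cv2
from station import bot
def world(c):
    if 'T_tool_cam' in c:
        s=bot.get_state(); T=np.eye(4);T[:3,:3]=s['orientation'];T[:3,3]=s['position'];T=T@np.array(c['T_tool_cam'])
    else:
        T=np.eye(4);T[:3,:3]=c['orientation'];T[:3,3]=c['xyz']
    z=c['range_z'];v,u=np.mgrid[:z.shape[0],:z.shape[1]]
    P=np.stack([(u-c['cx'])/c['fx']*z,-(v-c['cy'])/c['fy']*z,-z],-1)
    return P@T[:3,:3].T+T[:3,3]
def save(c,n): cv2.imwrite(f'pics/{n}.png',cv2.cvtColor(c['pixels'],cv2.COLOR_RGB2BGR))
E
python3 - <<'E'
from h import *
s=bot.get_state();print(s)
for n in('top','scene'):
    c=bot.capture(n);save(c,n+'1');print(n,[k for k in c if k not in('pixels','range_z')])
    W=world(c);np.save(n+'.npy',W)
    for t in('stop_head','head_top','tab','start_top','stop_box','start_box','slip_jar','test_cup','bowl','bisque_vase','mug'):
        print(t,[(np.round(d['point'],3).tolist(),round(d['p'],2)) for d in bot.search_frame(c,t)[:2]])
E
```

```text
{'t': 0.0, 'joint_pos': array([ 1.25342496e+00,  3.00477176e-01,  1.52157245e+00,  9.09078368e-06,
        1.32072140e+00, -6.65926150e-02]), 'dq': array([-0.0004038 ,  0.00043556,  0.00152585,  0.00100799,  0.00154586,
        0.00041992]), 'tau': array([ 1.05215739e-03, -5.31799614e+01, -3.52737987e+01,  7.08626490e-02,
        2.43437866e-02, -8.79863615e-05]), 'position': array([0.13641017, 0.53257192, 0.22988664]), 'orientation': array([[ 2.48160394e-01,  9.68718884e-01, -3.76105001e-04],
       [ 9.68718245e-01, -2.48160664e-01, -1.11678027e-03],
       [-1.17518061e-03, -8.71991437e-05, -9.99999306e-01]]), 'wrist_force': array([-0.04188463,  0.24648085,  0.08674583]), 'ft_torque': array([-0.04676458,  0.02104856,  0.03954843]), 'finger_gap': 1.0002252675513872}
top ['fx', 'fy', 'cx', 'cy', 'xyz', 'orientation', 'shot']
stop_head [([0.522, 0.211, 0.088], 0.56)]
head_top [([0.519, 0.212, 0.089], 0.91)]
tab [([0.522, 0.212, 0.089], 0.63), ([0.525, 0.211, 0.055], 0.56)]
start_top []
stop_box [([0.526, 0.213, 0.052], 0.58)]
start_box [([0.475, -0.163, 0.054], 0.94), ([0.522, 0.216,
[... 177 characters left out ...]
]
mug []
scene ['fx', 'fy', 'cx', 'cy', 'xyz', 'orientation', 'shot']
stop_head [([0.534, 0.221, 0.085], 0.81), ([0.418, 0.026, 0.018], 0.51)]
head_top [([0.533, 0.219, 0.093], 0.76), ([0.533, -0.376, 0.01], 0.67)]
tab [([0.534, 0.216, 0.088], 0.87)]
start_top [([0.481, -0.153, 0.071], 0.48)]
stop_box [([0.548, 0.223, 0.052], 0.93)]
start_box [([0.488, -0.148, 0.048], 0.58)]
slip_jar [([0.562, 0.013, 0.097], 0.81), ([0.766, 0.117, 0.03], 0.37)]
test_cup [([0.635, -0.004, 0.051], 0.82), ([0.491, -0.147, 0.05], 0.42)]
bowl [([0.769, 0.117, 0.028], 0.66), ([0.788, -0.074, 0.095], 0.4)]
bisque_vase [([0.791, -0.073, 0.097], 0.79), ([0.531, 0.215, 0.089], 0.4)]
mug [([0.368, -0.358, 0.06], 0.73)]
```

View pics/top1.png

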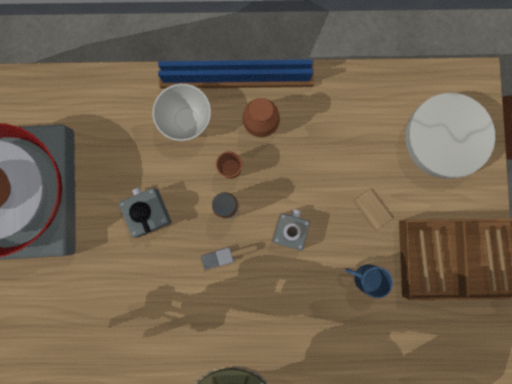

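View pics/scene1.png

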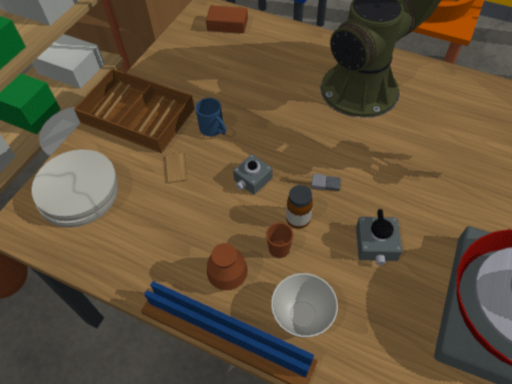

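```bash
python3 - <<'E'
import numpy as np
W=np.load('top.npy')
print(W.shape)
def st(x,y,r,lo,hi):
    P=W.reshape(-1,3);m=(abs(P[:,0]-x)<r)&(abs(P[:,1]-y)<r)&(P[:,2]>lo)&(P[:,2]<hi);Q=P[m]
    print(len(Q),Q.mean(0).round(3),Q.min(0).round(3),Q.max(0).round(3))
    return Q
import cv2
for a in [(.522,.212,.1,.08,.1),(.522,.212,.1,.06,.1),(.522,.212,.1,.045,.06),(.475,-.163,.08,.056,.09),(.475,-.163,.08,.04,.056)]:
    Q=st(*a); print(cv2.minAreaRect((Q[:,:2]*1000).astype(np.float32)))
E
```

```text
(384, 512, 3)
413 [0.521 0.217 0.088] [0.476 0.194 0.08 ] [0.553 0.246 0.098]
((518.4389038085938, 211.33193969726562), (76.2822265625, 52.17466735839844), 45.93023681640625)
441 [0.52  0.216 0.088] [0.476 0.194 0.061] [0.553 0.246 0.098]
((514.5805053710938, 220.3279266357422), (52.36807632446289, 76.87532806396484), 89.192626953125)
1086 [0.528 0.216 0.054] [0.463 0.156 0.045] [0.589 0.282 0.06 ]
((526.804443359375, 220.47775268554688), (100.88529205322266, 100.80485534667969), 23.21065902709961)
233 [ 0.473 -0.16   0.065] [ 0.452 -0.181  0.056] [ 0.495 -0.14   0.076]
((473.3033752441406, -160.82723999023438), (40.742759704589844, 42.8074836730957), 89.22736358642578)
741 [ 0.473 -0.159  0.049] [ 0.426 -0.206  0.041] [ 0.521 -0.113  0.056]
((478.5838623046875, -161.4407501220703), (79.7890625, 90.23027801513672), 73.65664672851562)
```

The top view shows the stop station near pixel (143,211), with its tab pointing down-right, roughly world (-.93,-.36). The start button is at (292,231). The box is at about (0.527,0.220) with a yaw of about 22°. I'll move above the stop with the fingers shut and the jaw axis along the box's y.

```bash
python3 -m creep '[[[0,-5,10,0,0,0,-8],[0,-10,20,0,0,0,-16],[0,-14,28,0,0,0,-24],[0,-18,36,0,0,0,-32],[0,-20,40,0,0,0,-37],[0,-21.8,43.2,0,0,0,-37],[0,-21.8,43.2,0,0,0,-37],[0,-21.8,43.2,0,0,0,-37],[0,-21.8,43.2,0,0,0,-37],[0,-21.8,43.2,0,0,0,-37],[0,-21.8,43.2,0,0,0,-37],[0,-21.8,43.2,0,0,0,-37],[0,-21.8,43.2,0,0,0,-37],[0,-21.8,43.2,0,0,0,-37]]]' 20
python3 - <<'E'
from h import *
s=bot.get_state();print(s['t'],s['position'],s['joint_pos'],s['finger_gap'])
c=bot.capture('wrist');save(c,'w1');W=world(c);np.save('w1.npy',W);print(np.round(c['T_tool_cam'],3))
for t in('head_top','tab','stop_box'):
    print(t,[(np.round(d['point'],3).tolist(),round(d['p'],2)) for d in bot.search_frame(c,t)[:2]])
P=W.reshape(-1,3)
for lo,hi in((.08,.1),(.06,.1),(.045,.06)):
    Q=P[(abs(P[:,0]-.525)<.1)&(abs(P[:,1]-.215)<.1)&(P[:,2]>lo)&(P[:,2]<hi)]
    if len(Q):print(len(Q),Q.mean(0).round(3),Q.min(0).round(3),Q.max(0).round(3),cv2.minAreaRect((Q[:,:2]*1000).astype(np.float32)))
E
```

```text
t: 2.6
position: [0.5001, 0.2154, 0.2307]
orientation: [[-0.386, 0.922, 0.0], [0.922, 0.386, 0.0], [0.0, 0.0, -1.0]]
wrist_force: [0.9, 0.1, 0.2]
finger_gap: 0.003
2.6 [0.50012888 0.21540293 0.23065164] [ 3.39372992e-01  2.87468600e-01  1.53655152e+00  1.10423925e-04
  1.31734498e+00 -1.62812799e+00] 0.0034843822366208872
[[ 1.    -0.001 -0.    -0.001]
 [-0.001 -0.971 -0.239 -0.07 ]
 [-0.     0.239 -0.971 -0.155]
 [ 0.     0.     0.     1.   ]]
head_top [([0.515, 0.213, 0.093], 0.71)]
tab [([0.516, 0.21, 0.083], 0.8), ([0.79, 0.093, 0.02], 0.2)]
stop_box [([0.51, 0.216, 0.055], 0.97)]
1455 [0.513 0.212 0.09 ] [0.475 0.192 0.08 ] [0.55  0.245 0.096] ((510.0823974609375, 207.57638549804688), (67.06501770019531, 53.00471496582031), 34.93934631347656)
1493 [0.512 0.212 0.089] [0.475 0.192 0.074] [0.55  0.245 0.096] ((509.9472961425781, 207.6409912109375), (67.21250915527344, 53.26539611816406), 34.93934631347656)
3707 [0.516 0.214 0.055] [0.462 0.155 0.045] [0.589 0.283 0.058] ((525.6451416015625, 218.6648712158203), (99.26736450195312, 99.92768096923828), 23.140411376953125)
```

View pics/w1.png

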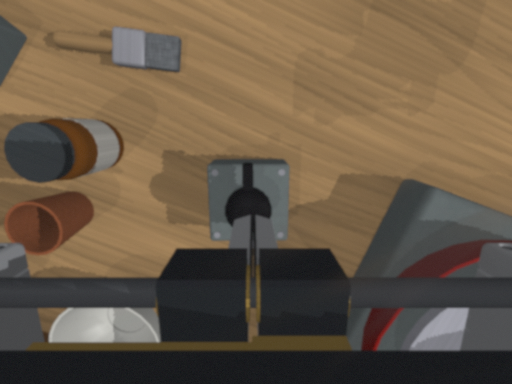

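The wrist view shows the tab straight up the image at (248,175), in line with the tool's -y, with the head at (248,208). I'll go above the head centre and then press.

```bash
python3 -m creep '[[[0,-0.6,2.55,3,0,0,0],[0,-0.6,2.55,6,0,0,0],[0,-0.6,2.55,9,0,0,0],[0,-0.6,2.55,10.5,0,0,0],[0,-0.6,2.55,10.5,0,0,0],[0,-0.6,2.55,10.5,0,0,0],[0,-0.6,2.55,10.9,0,0,0],[0,-0.6,2.55,11.3,0,0,0],[0,-0.6,2.55,11.7,0,0,0],[0,-0.6,2.55,12.0,0,0,0],[0,-0.6,2.55,12.2,0,0,0],[0,-0.6,2.55,12.2,0,0,0],[0,-0.6,2.55,12.2,0,0,0]]]'
```

```text
t: 4.1
position: [0.5267, 0.2195, 0.1091]
orientation: [[-0.386, 0.923, 0.001], [0.923, 0.386, 0.001], [-0.0, 0.001, -1.0]]
wrist_force: [2.3, 0.2, 3.7]
finger_gap: 0.002
```

```bash
python3 -m creep '[[[0,0,0,0.1,0,0,0],[0,0,0,0.2,0,0,0],[0,0,0,0.3,0,0,0],[0,0,0,0.3,0,0,0],[0,0,0,0.3,0,0,0]]]'
```

```text
t: 4.6
position: [0.5271, 0.2195, 0.1078]
orientation: [[-0.386, 0.923, 0.003], [0.923, 0.386, 0.001], [-0.0, 0.003, -1.0]]
wrist_force: [-5.3, -1.5, 20.6]
finger_gap: 0.005
```

Hard stop reached at 20.6 N, with the tip at about 83 mm. I'll lift off, move to the pre-push side at height and look.

```bash
python3 -m creep '[[[0,0,0,-1,0,0,0],[0,0,0,-3,0,0,0],[0,0,0,-5,0,0,0],[0,-2,-2,-5,0,0,0],[0,-4.2,-4.3,-5,0,0,0],[0,-4.2,-4.3,-5,0,0,0],[0,-4.2,-4.3,-5,0,0,0],[0,-4.2,-4.3,-5,0,0,0]]]'
python3 - <<'E'
from h import *
s=bot.get_state();print(s['wrist_force'])
for n in ('wrist','scene','top'):
    c=bot.capture(n);save(c,n+'2');W=world(c)
    print(n,[(np.round(d['point'],3).tolist(),round(d['p'],2)) for d in bot.search_frame(c,'head_top')[:2]])
    P=W.reshape(-1,3);r=np.hypot(P[:,0]-.526,P[:,1]-.219)
    Q=P[(r<.015)&(P[:,2]<.11)];print(len(Q),np.percentile(Q[:,2],[5,50,95]) if len(Q) else 0)
    if n!='wrist':
        P=np.load(n+'.npy').reshape(-1,3) ;r=np.hypot(P[:,0]-.526,P[:,1]-.219)
        Q=P[(r<.015)&(P[:,2]<.11)];print('before',len(Q),np.percentile(Q[:,2],[5,50,95]))
E
```

```text
t: 5.4
position: [0.5036, 0.1647, 0.1576]
orientation: [[-0.386, 0.922, 0.003], [0.922, 0.386, 0.001], [-0.0, 0.003, -1.0]]
wrist_force: [-0.3, -0.1, 0.4]
finger_gap: 0.004
[-0.34793833 -0.11416999  0.43929489]
wrist [([0.513, 0.212, 0.082], 0.67)]
242 [0.08373511 0.08515303 0.08639299]
scene [([0.529, 0.22, 0.08], 0.58)]
100 [0.08130077 0.08420005 0.08774939]
before 99 [0.08798423 0.09246769 0.09493093]
top []
0 0
before 111 [0.08859135 0.09217863 0.09544536]
```

View pics/wrist2.png

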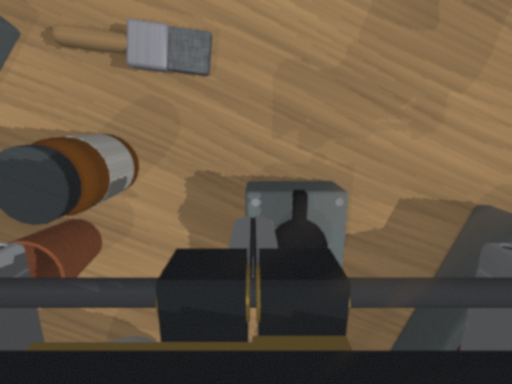

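View pics/scene2.png

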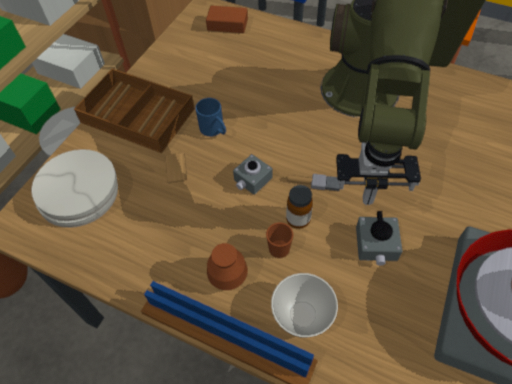

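The wrist, scene and depth data agree: the head stays latched about 8 mm in (top at 85 mm), with nothing touching it. In the wrist picture the tab is at (300,205), to the right of the finger. Next I'll descend beside it and push along tool +x, which is clockwise.

```bash
python3 -m creep '[[[0,0,0,3,0,0,0],[0,0,0,6,0,0,0],[0,0,0,6.8,0,0,0],[0,0,0,6.8,0,0,0],[0,0,0,6.8,0,0,0]]]'
python3 -m creep '[[[0,1,0,0,0,0,0],[0,1.8,0,0,0,0,0],[0,2.2,0,0,0,0,0],[0,2.6,0,0,0,0,0],[0,3,0,0,0,0,0],[0,3.4,0,0,0,0,0],[0,3.8,0,0,0,0,0],[0,4.2,0,0,0,0,0],[0,4.5,0,0,0,0,0],[0,4.8,0,0,0,0,0],[0,4.8,0,0,0,0,0],[0,4.8,0,0,0,0,0]]]'
python3 - <<'E'
from h import *
c=bot.capture('scene');save(c,'scene3');W=world(c)
P=W.reshape(-1,3);r=np.hypot(P[:,0]-.526,P[:,1]-.219)
Q=P[(r<.015)&(P[:,2]<.11)];print(len(Q),np.percentile(Q[:,2],[5,50,95]))
save(bot.capture('wrist'),'wrist3')
E
```

```text
t: 6.2
position: [0.5042, 0.1647, 0.0907]
orientation: [[-0.386, 0.922, 0.004], [0.922, 0.386, 0.001], [-0.0, 0.004, -1.0]]
wrist_force: [0.3, 0.2, 0.4]
finger_gap: 0.004
t: 7.4
position: [0.4855, 0.209, 0.0906]
orientation: [[-0.386, 0.922, 0.003], [0.922, 0.386, 0.001], [-0.0, 0.004, -1.0]]
wrist_force: [0.5, -2.1, 0.1]
finger_gap: 0.006
101 [0.08940249 0.09232942 0.09520849]
```

View pics/wrist3.png

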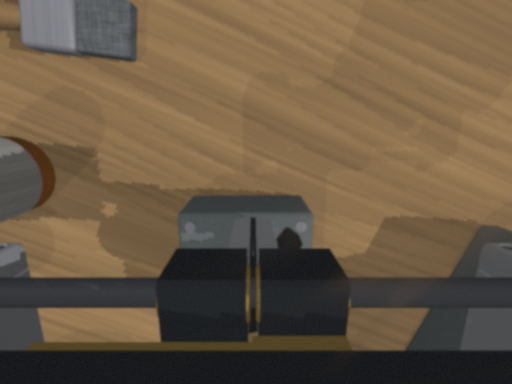

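The head is back up: its top is at 92 mm by depth, the same as before. The wrist view shows the tab at (288,238), held by the finger. I'll let the tab go, rise, and go to the start button.

```bash
python3 -m creep '[[[0,-1.5,0,0,0,0,0],[0,-4,0,0,0,0,0],[0,-4.8,0,0,0,0,0],[0,-4.8,0,0,0,0,0],[0,-4.8,0,-4,0,0,0],[0,-4.8,0,-8,0,0,0],[0,-5,0,-11,0,0,0],[0,-9,-2.5,-11,0,0,8],[0,-13,-5,-11,0,0,16],[0,-17,-7.5,-11,0,0,24],[0,-21,-10,-11,0,0,32],[0,-25,-12.5,-11,0,0,40],[0,-29,-15.5,-11,0,0,40],[0,-33.7,-18.4,-11,0,0,40],[0,-33.7,-18.4,-11,0,0,40],[0,-33.7,-18.4,-11,0,0,40],[0,-33.7,-18.4,-11,0,0,40]]]'
python3 - <<'E'
from h import *
s=bot.get_state();print(s['position'],s['joint_pos'])
c=bot.capture('wrist');save(c,'wrist4');W=world(c);P=W.reshape(-1,3)
print([(np.round(d['point'],3).tolist(),round(d['p'],2)) for d in bot.search_frame(c,'start_top')[:2]])
for lo,hi in((.066,.08),(.056,.09),(.04,.056)):
    Q=P[(abs(P[:,0]-.473)<.07)&(abs(P[:,1]+.16)<.07)&(P[:,2]>lo)&(P[:,2]<hi)]
    if len(Q):print(len(Q),Q.mean(0).round(3),Q.min(0).round(3),Q.max(0).round(3),cv2.minAreaRect((Q[:,:2]*1000).astype(np.float32)))
for n in('top','scene'):
    c=bot.capture(n);save(c,n+'4');P=world(c).reshape(-1,3);r=np.hypot(P[:,0]-.526,P[:,1]-.219)
    Q=P[(r<.015)&(P[:,2]<.11)];print(n,len(Q),np.percentile(Q[:,2],[5,50,95]))
E
```

```text
t: 9.2
position: [0.4459, -0.1721, 0.2]
orientation: [[0.296, 0.955, 0.003], [0.955, -0.296, 0.001], [0.002, 0.003, -1.0]]
wrist_force: [-0.5, 0.9, 0.2]
finger_gap: 0.006
[ 0.44589556 -0.17206855  0.19996254] [-0.44639501  0.16696745  1.75884994  0.00301207  1.21328703 -1.71735243]
[([0.471, -0.157, 0.075], 0.61)]
447 [ 0.47  -0.16   0.072] [ 0.459 -0.175  0.066] [ 0.485 -0.148  0.074] ((470.81005859375, -159.50335693359375), (26.763015747070312, 22.81899070739746), 43.191368103027344)
1017 [ 0.468 -0.159  0.066] [ 0.451 -0.183  0.056] [ 0.494 -0.14   0.074] ((470.56256103515625, -159.34881591796875), (43.08916473388672, 37.78535842895508), 43.57941436767578)
2818 [ 0.463 -0.154  0.05 ] [ 0.424 -0.203  0.04 ] [ 0.52  -0.113  0.056] ((472.1780700683594, -160.87876892089844), (80.05587005615234, 79.23641204833984), 73.5412368774414)
top 115 [0.08855891 0.09209475 0.095663  ]
scene 100 [0.08949439 0.09242443 0.09478265]
```

View pics/wrist4.png

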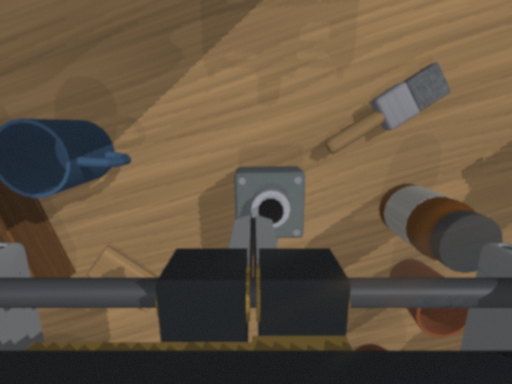

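View pics/top4.png

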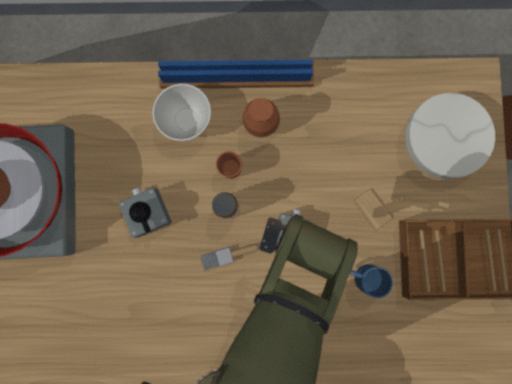

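The stop is up and the tab is back at rest, at (148,228) in the top view. The wrist view shows the start button at (270,209). Before pressing, I'll check the ring height around it.

```bash
python3 - <<'E'
from h import *
s=bot.get_state();c=bot.capture('wrist');P=world(c).reshape(-1,3)
for cx,cy in ((.472,-.1605),):
    r=np.hypot(P[:,0]-cx,P[:,1]-cy)
    for a in range(0,30,3):
        z=P[(r>=a/1e3)&(r<(a+3)/1e3),2];print(a,len(z),np.percentile(z,[10,50,90]).round(4))
R=np.array(s['orientation']);print('tool shift cm',R.T@(np.array([.472,-.1605,.2])-s['position'])*100)
E
```

```text
0 25 [0.0716 0.0723 0.073 ]
3 67 [0.0714 0.0724 0.0731]
6 116 [0.0713 0.0722 0.0729]
9 141 [0.0712 0.072  0.0731]
12 196 [0.0618 0.0665 0.0718]
15 179 [0.0615 0.0622 0.063 ]
18 278 [0.0548 0.0618 0.0629]
21 233 [0.0496 0.0507 0.0617]
24 278 [0.0493 0.0503 0.0512]
27 324 [0.0493 0.0503 0.0513]
tool shift cm [1.8691265  2.1465935  0.01413547]
```

```bash
python3 -m creep '[[[0,1.85,2.15,3,0,0,0],[0,1.85,2.15,6,0,0,0],[0,1.85,2.15,9,0,0,0],[0,1.85,2.15,9.6,0,0,0],[0,1.85,2.15,9.9,0,0,0],[0,1.85,2.15,10.2,0,0,0],[0,1.85,2.15,10.5,0,0,0],[0,1.85,2.15,10.8,0,0,0],[0,1.85,2.15,11,0,0,0],[0,1.85,2.15,11,0,0,0],[0,1.85,2.15,11,0,0,0]]]'
```

```text
t: 10.55
position: [0.4729, -0.161, 0.0912]
orientation: [[0.296, 0.955, 0.005], [0.955, -0.296, 0.0], [0.002, 0.005, -1.0]]
wrist_force: [-0.1, 1.4, 8.6]
finger_gap: 0.003
```

```bash
python3 -m creep '[[[0,0,0,0.1,0,0,0],[0,0,0,0.2,0,0,0],[0,0,0,0.3,0,0,0],[0,0,0,0.3,0,0,0],[0,0,0,0.3,0,0,0]]]'
```

```text
t: 11.05
position: [0.4732, -0.1611, 0.0907]
orientation: [[0.296, 0.955, 0.007], [0.955, -0.296, -0.0], [0.002, 0.006, -1.0]]
wrist_force: [-13.2, 5.1, 33.5]
finger_gap: 0.009
```

At the hard stop now: 33 N, and 3 mm more commanded gave only 0.5 mm of motion. I'll release and rise, then check.

```bash
python3 -m creep '[[[0,0,0,-1,0,0,0],[0,0,0,-3,0,0,0],[0,0,0,-6,0,0,0],[0,0,-3,-11,0,0,0],[0,0,-6,-11,0,0,0],[0,0,-6,-11,0,0,0],[0,0,-6,-11,0,0,0],[0,0,-6,-11,0,0,0]]]'
python3 - <<'E'
from h import *
print(bot.get_state()['wrist_force'])
for n,x,y in(('wrist',.472,-.1605),('top',.526,.219),('scene',.526,.219)):
    c=bot.capture(n);save(c,n+'5');P=world(c).reshape(-1,3);r=np.hypot(P[:,0]-x,P[:,1]-y)
    Q=P[(r<.011)&(P[:,2]<.11)];print(n,len(Q),np.percentile(Q[:,2],[5,50,95]))
E
```

```text
t: 11.85
position: [0.4156, -0.1435, 0.2]
orientation: [[0.296, 0.955, 0.006], [0.955, -0.296, 0.0], [0.002, 0.006, -1.0]]
wrist_force: [0.4, -0.7, -0.2]
finger_gap: 0.004
[ 0.4438906  -0.68789249 -0.22061276]Traceback (most recent call last):
  File "<stdin>", line 5, in <module>
    return _quantile_unchecked(
        a, q, axis, out, overwrite_input, method, keepdims, weights)
    return _ureduce(a,
                    func=_quantile_ureduce_func,
    ...<5 lines>...
                    overwrite_input=overwrite_input,
                    method=method)
    r = func(a, **kwargs)
    result = _quantile(arr,
                       quantiles=q,
    ...<2 lines>...
                       out=out,
                       weights=wgt)
    slices_having_nans = np.isnan(arr[-1, ...])
                                  ~~~^^^^^^^^^
IndexError: index -1 is out of bounds for axis 0 with size 0
```

The wrist view hides the button from this position, so I'll check with the scene and top cameras.

```bash
python3 - <<'E'
from h import *
for n in('scene','top'):
    c=bot.capture(n);save(c,n+'5')
    for nm,W in((n+' now',world(c)),(n+' before',np.load(n+'.npy'))):
        P=W.reshape(-1,3)
        for x,y in((.472,-.1605),(.526,.219)):
            Q=P[(np.hypot(P[:,0]-x,P[:,1]-y)<.012)&(P[:,2]<.11)];print(nm,len(Q),np.median(Q[:,2]) if len(Q) else 0)
E
```

```text
scene now 44 0.07079465689587883
scene now 67 0.09234614731667501
scene before 41 0.07131772757003585
scene before 68 0.09253458516778323
top now 69 0.0710204762907578
top now 76 0.09246525226305047
top before 69 0.07096159260871282
top before 74 0.09237629219383803
```

View pics/scene5.png

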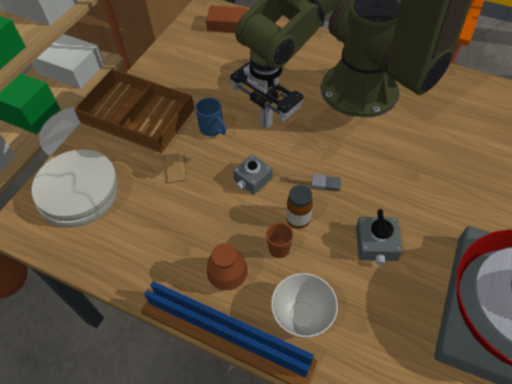

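The picture shows the start button out at (253,167), the stop up at (382,228) with its tab at rest, and all the loose things in their first places. The gripper is clear of everything. Handing in.

```bash
python3 -c "
from station import bot
print(bot.finish_job())"
```

```text
the job is handed in; nothing more can be done
None
```

The stop was checked and set ready again, then the start button was pressed and let go, all in the order asked. The job was handed in at about 12 s; no verdict is reported.

- **Stop pressed:** I pressed it to its hard stop at about 21 N, then took the finger right off. The head stayed in by itself, its top measuring about 84–85 mm against 92 mm before.
- **Latch released:** I pushed the tab clockwise until the latch let go. The head's top read 92 mm again and the tab returned to rest.
- **Start button:** I pressed it only after the stop was up, to its hard stop at about 33 N, then let it go.

In the last check, the scene and top cameras put the button and the mushroom head within 1 mm of their starting heights. The loose things in the scene picture stood where they began, and the robot was touching nothing. The last wrist-camera check failed because that view did not show the button from where the arm stood, so I used the other two cameras instead.

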